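# Reset the tripped pulp beater with its key

## Task

The pulp beater has tripped and has to be reset at its control box. Take the red key from the wooden key block, push it fully home in the key switch, turn it clockwise as far as its stop and keep it there for one second, turn it all the way back to its upright stop, draw it straight out and stand it back fully down in its own slot in the block. Feel your way and never force the key; leave the other two keys, the jar and the emergency stop alone.

Things in the scene. Friction and masses are not known exactly. Their poses are not given: they have to be found in the camera images.
- red_key_bow (a point): centre of the red plastic bow (head) of the beater's key: 28 mm wide (its x), 9 mm thick (y), 34 mm tall (z, up), so 17 mm above and below this point. Below it a round steel collar, 16 mm across and 8 mm long, then the flat blade. Key 30 g
- red_key_tip (a point): tip of the red key's blade, 49 mm below the bow's centre, same axes. The steel blade is 24 mm long, 12 mm wide (x), 3 mm thick (y), its first 3 mm tapered from 7 x 2 mm; 8 to 16 mm from the tip both edges are cut back to a 6 mm waist. It fits either way round
- blue_key_bow (a point): centre of the bow of the blue key, same shape, standing in another slot of the block: leave alone
- yellow_key_bow (a point): centre of the bow of the yellow key, same shape, standing in another slot of the block: leave alone
- key_block: fixed oak key block, 165 (its x) x 48 (y) x 36 mm high; origin at the centre of its underside. Three slots 14.5 mm long (x), 5.5 mm wide (y), 27 mm deep, open upward, at x = -52, 0 and 52 mm, y = 0; in each a key stands blade down, collar on the block's top, wide side along the block. Which key is in which slot varies
- control_box: fixed grey control box of the pulp beater, 90 (its x) x 230 (y) x 70 mm high; origin at the centre of its underside. On top in a row along y: key switch at +75 mm, amber lamp (29 mm across, 18 mm tall) at 0, red mushroom emergency stop (40 mm across, on a yellow collar 56 mm across, 22 mm tall) at -68 mm
- keyway (a point): centre of the key switch's slot on the face of its brass plug (20 mm across, steel bezel 35 mm), 82 mm above the bench. Axes as the box's: upright, the slot runs along x, z up. Slot 13.4 x 4.2 mm (0.6 mm spare each side). Key home: collar on the face, blade 24 mm in. An inner plate, 9 to 14 mm down, then holds it by its waist whenever it is turned over about 7 degrees from upright
- key_switch (a joint): angle of the plug, rad: 0 upright, a firm stop and the only position where the key goes in or out; grows clockwise seen from above to a second firm stop at about 70 degrees. No return spring: it drags with about 0.05 N m and stays where it is left; over about 0.3 N m against a stop is too much. The key has several degrees of play in the slot either way before the plug follows, so turn it until the stop is felt, both ways
- stop (a joint): travel of the emergency stop, m: 0 out, 0.006 pressed: leave alone
- petal_jar_mid (a point): middle of a loose glass jar of dried petals, 72 mm across, 114 mm high, 55 mm above its foot: leave alone
Things that resemble listed ones, but are neither listed nor needed, are in the scene too. Of the things like the part that bears red_key_bow, leave any that is turquoise; of the rest the smaller one is meant.

How it is judged:
By the outcome, as a careful person would: the job done as asked, in the order asked, and still so for the second after the job is handed in, with the robot touching nothing.
It also fails if it takes over 72 s, if anything falls off the work surface, if the arm or the gripper's body presses on something with over 40 N, if the wrist force passes 120 N, or if a joint passes its speed limit or range.

## Robot

A 6-joint arm with a two-finger parallel gripper is mounted at the origin on the work surface. World frame = base frame: x ahead of the robot, y to its left, z up, the work surface at z = 0. Lengths are in m, angles in rad, forces in N, time in s.
With the tool pointing down it reaches from about 0.275 to 0.775 m from the base axis. Payload 14.6 kg.
Tool frame: the origin (TCP) lies on the centre line of the jaws, within the pads' length; the fingertips stand ctrl.tips_ahead ahead of it and the grasp point (between the pads) lies 6 mm ahead of it (ctrl.tips_ahead is the distance from the TCP to the fingertips, in m); z points along the fingers, y is the line along which they close (so a half turn about z gives the same grasp; the last joint's range is limited). The gripper opens to 85 mm and grips with 20 to 120 N. Pads are 22 mm wide; open, the fingers measure 114 mm over their backs; the gripper's body (76 mm by 85 mm) begins 54 mm behind the grasp point. The pads swing forward as they close: fully open they stand 13 mm farther back than shut.
Start: joints at [-1.358, 0.263, -0.048, 1.259, 0, 1.415], TCP at [0.189, -0.49, 0.256] pointing down, gripper open.
Joint ranges: [-2.65, 2.65], [-0.89, 1.7], [-1.18, 1.37], [-2.13, 2.11], [-1.35, 1.29], [-3.14, 3.14]. Speed limits (rad/s): [1.89, 1.89, 2.57, 2.79, 3.14, 3.14].

## Interface

Orientations are given as [roll, pitch, yaw] about the fixed x, y, z axes, in that order (R = Rz(yaw) Ry(pitch) Rx(roll)).
In Python, from plant import monitor, eyes, order, ctrl gives the robot as it stands. The module is installed in compiled form; this text tells all that it offers.
- The arm moves only by the shell command python3 -m crank 'ROWS' [FORCE]. ROWS is JSON, one flat list of numbers, 7 for each row, row after row: the shift along the tool's x, y, z in mm, then the turn, a rotation vector about the tool's x, y, z in degrees, then the closure, from 0 (fully open) to 1 (shut). In form: [dx, dy, dz, wx, wy, wz, gripper, dx, dy, dz, wx, wy, wz, gripper, ...]. A call has exactly 10 rows; each row is the pose to reach, as a shift and turn from the pose commanded when the call began, along the tool's axes at that moment; what a row does not reach only later rows make up. A row lasts 1/8 s, in which the tool goes at most 62.5 mm and 10.7 degrees, less where a joint would pass 70% of its speed; a pose out of reach is approached as far as the arm can. A call with a gripper value outside its range is refused whole. The fingers move at their own pace and stop on an object; FORCE is the grip in N (left out, the last holds). Time passes only in rows, so rows that repeat a pose let the fingers close, or fill a call up. It gives the time, the measured TCP pose, the force, the opening and the grip force at its end, in the units of the state.
- monitor.sense(): the state, without advancing time (a new reading comes with each control period).
- eyes.grab_frame(name): name is "side" or "top" or "wrist"; returns a dict with "img" (400x640x3 uint8, blue, green, red), "fx", "fy", "cx", "cy" (pixels), "D" ([k1, k2, p1, p2, k3] as OpenCV has them; the pictures are not rectified), "R" (3x3) and "t" (3): a world point X has camera coordinates R X + t. Camera axes: x right, y down, z forward; pixel columns grow to the right and rows downward; lengths in m; the calibration is good to about 2 mm. A picture is of the moment at which its call begins. There is no depth.
- order.job_done(): hands the job in; it is judged then, once.
Trained networks look in a picture, given as the dict that the camera call returned (one of the last four; its "shot" number tells which), for a name from the list of things; names that differ only in an ending like _2 or _b are one class to them, and where a whole thing is asked for, a point or a joint stands for the part that bears it (a point fixed in the world has none). Each returns a list of dicts, best first, with "confidence" (0 to 1); they miss things now and then, are a little off and sometimes report something else, mostly with a low value. They report only what shows in the picture. A call takes as long as a camera call. They do not tell look-alikes from the thing itself.
- eyes.outline_of(picture, query): "mask" (400x640 bool, what is visible of it).
- eyes.pinpoint(picture, query): "at" ([x, y, z] in m, in world coordinates, good to about 4 mm: a listed point, or the origin of a listed thing).
The state is a dict: "t": time; "joint_positions": joint angles; "qd": joint speeds; "tau": joint torques, N m; "eef_pos": TCP position; "tool_rot": TCP orientation; "ft_force": force on the tool from outside, world axes, zero at the start; "wrist_torque": the same for the moment, N m; "opening": finger opening in m; "grasp_force": force on a finger pad.
Only numpy, scipy, OpenCV 4.12 (cv2) and the standard library are available. Lean on these libraries where they do the work, as an engineer would, in place of code of your own. Each camera call takes 0.05 s, during which the arm holds its last target. There are 200 camera calls.

## Working session

There is one attempt and no reset: what is moved stays moved. The work goes in short steps, Python scripts to look and compute and a shell command to move; the robot and the scene stay as the last step left them, time stands still between calls to the robot, and variables do not carry over. Pictures are saved under pics/ and viewed, at most 11 in all, crops included, and the job is handed in when it is done.

```bash
mkdir -p pics; cat > h.py <<'E'
import numpy as np, cv2
from plant import monitor, eyes, order, ctrl
def P(): 
    s=monitor.sense(); return s
def save(f,n): cv2.imwrite('pics/'+n+'.png',f['img'])
def px(f,X):
    r,_=cv2.Rodrigues(np.array(f['R'])); K=np.array([[f['fx'],0,f['cx']],[0,f['fy'],f['cy']],[0,0,1.]])
    return cv2.projectPoints(np.array(X,float).reshape(-1,3),r,np.array(f['t'],float),K,np.array(f['D'],float))[0].reshape(-1,2)
def onplane(f,uv,z):
    K=np.array([[f['fx'],0,f['cx']],[0,f['fy'],f['cy']],[0,0,1.]])
    p=cv2.undistortPoints(np.array(uv,float).reshape(-1,1,2),K,np.array(f['D'],float)).reshape(-1,2)
    R=np.array(f['R']);c=-R.T@np.array(f['t'])
    d=np.c_[p,np.ones(len(p))]@R
    return c+d*((z-c[2])/d[:,2])[:,None]
E
python3 - <<'E'
from h import *
np.set_printoptions(precision=4,suppress=True)
s=P(); print({k:np.round(v,4) for k,v in s.items()}, ctrl.tips_ahead)
for n in ('top','side'):
    f=eyes.grab_frame(n); save(f,n+'0'); 
    for q in ('red_key_bow','red_key_tip','blue_key_bow','yellow_key_bow','key_block','control_box','keyway','petal_jar_mid'):
        print(n,q,[(np.round(d['at'],4),round(d['confidence'],2)) for d in eyes.pinpoint(f,q)][:5])
E
```

```text
{'t': np.float64(0.0), 'joint_positions': array([-1.3583,  0.2635, -0.0489,  1.2594, -0.    ,  1.4156]), 'qd': array([ 0.001 , -0.0008, -0.0003,  0.0008, -0.0009, -0.    ]), 'tau': array([ -0.0002, -63.7614,  38.4579,   0.0131,  -0.0002,   0.    ]), 'eef_pos': array([ 0.1887, -0.4897,  0.2558]), 'tool_rot': array([-3.1406, -0.0002,  0.3677]), 'ft_force': array([ 0.9041,  0.6837, -0.8996]), 'wrist_torque': array([ 0.0253, -0.0007, -0.0207]), 'grasp_force': np.float64(0.0), 'opening': np.float64(0.0861)} 0.025
top red_key_bow [(array([0.6583, 0.2469, 0.0747]), 0.7), (array([0.5449, 0.3425, 0.0687]), 0.48), (array([0.5545, 0.2517, 0.0623]), 0.47)]
top red_key_tip [(array([0.5567, 0.2488, 0.0152]), 0.53), (array([0.8008, 0.0256, 0.0499]), 0.32), (array([ 0.5586, -0.2035,  0.0001]), 0.28)]
top blue_key_bow [(array([0.5701, 0.1529, 0.0598]), 0.36)]
top yellow_key_bow [(array([0.5653, 0.2007, 0.0589]), 0.59)]
top key_block []
top control_box [(array([ 0.5577, -0.2009,  0.0006]), 0.57)]
top keyway [(array([ 0.5727, -0.1291,  0.0811]), 0.85)]
top petal_jar_mid [(array([0.8016, 0.0293, 0.0534]), 0.92)]
side red_key_bow [(array([0.6613, 0.2448, 0.0725]), 0.61), (array([0.5295, 0.3433, 0.0676]), 0.6), (array([0.5601, 0.2552, 0.0603]), 0.51)]
side red_key_tip [(array([ 0.6603,  0.2455, -0.0038]), 0.77), (array([ 0.5458,  0.3328, -0.0012]), 0.76), (array([0.5546, 0.2515, 0.0115]), 0.6)]
side blue_key_bow []
side yellow_key_bow [(array([0.564 , 0.1964, 0.0629]), 0.66), (array([ 0.5592, -0.2056, -0.0026]), 0.46)]
side key_block [(array([0.5659, 0.1987, 0.0021]), 0.9)]
side control_box [(array([ 0.5622, -0.2052, -0.0049]), 0.7)]
side keyway [(array([ 0.5725, -0.1285,  0.0809]), 0.67), (array([0.5663, 0.1992, 0.    ]), 0.55)]
side petal_jar_mid [(array([0.7978, 0.0261, 0.0543]), 0.78)]
```

View pics/top0.png

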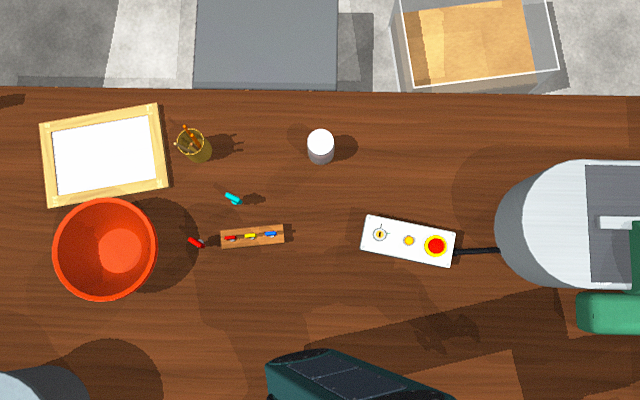

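View pics/side0.png

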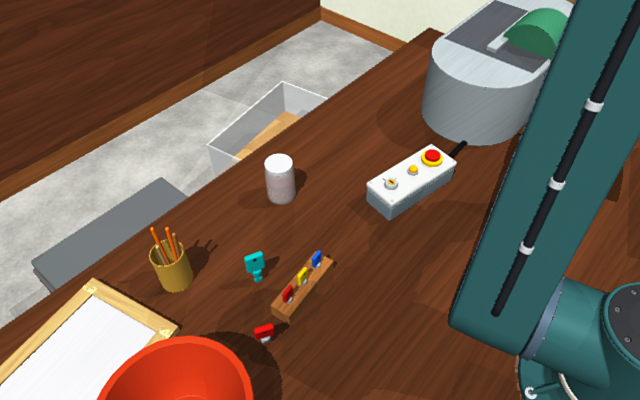

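The top view shows the three slotted keys at about (231,238), (250,236) and (270,234), with the red one leftmost. A second red key lies alone at (195,242), a turquoise one at (233,198), and the key switch is at (380,234). I'll go over the box first for a close look, then on to the block.

```bash
python3 -m crank '[25,-11,0,0,0,-4,0.3, 75,-33,0,0,0,-12,0.3, 130,-57,0,0,0,-21,0.3, 187,-83,0,0,0,-30,0.3, 244,-108,0,0,0,-40,0.3, 301,-134,0,0,0,-49,0.3, 358,-159,0,0,0,-58,0.3, 410,-182,0,0,0,-67,0.3, 450,-200,0,0,0,-75,0.3, 465,-206,0,0,0,-76,0.3]' 30
python3 - <<'E'
from h import *
np.set_printoptions(precision=4,suppress=True)
f=eyes.grab_frame('wrist'); save(f,'w1'); s=P(); print(s['eef_pos'],s['tool_rot'],s['joint_positions'], -np.array(f['R']).T@f['t'])
for q in ('control_box','keyway'):
    print(q,[(np.round(d['at'],4),round(d['confidence'],2)) for d in eyes.pinpoint(f,q)][:5])
E
```

```text
t: 2.15
eef_pos: [0.5498, -0.1288, 0.256]
tool_rot: [-3.142, -0.0, 1.698]
ft_force: [0.2, 0.1, 0.2]
opening: 0.0598
grasp_force: 0.0
[ 0.5502 -0.1286  0.2559] [ 3.1416 -0.0004  1.6966] [-0.374   0.3327  0.0526  1.2909  0.0004  1.0709] [ 0.5408 -0.0602  0.3736]
control_box [(array([ 0.5615, -0.2063,  0.0048]), 0.96)]
keyway [(array([ 0.5749, -0.1269,  0.0804]), 0.74)]
```

View pics/w1.png

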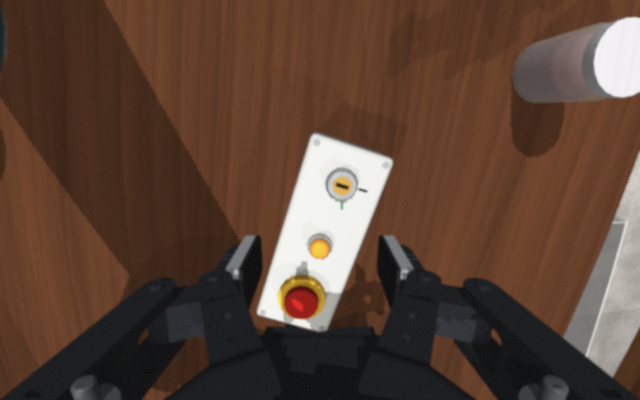

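The wrist view shows the box with its key-switch slot at about (342,185), lying along the box's x towards the black mark at (363,190), and the green mark at (342,205). Next I'll measure the slot and the box yaw.

```bash
python3 - <<'E'
from h import *
np.set_printoptions(precision=4,suppress=True)
f=eyes.grab_frame('wrist'); im=f['img']
c=cv2.resize(im[150:220,305:385],None,fx=8,fy=8,interpolation=cv2.INTER_CUBIC); cv2.imwrite('pics/c1.png',c)
g=cv2.cvtColor(im,cv2.COLOR_BGR2GRAY)[175:197,330:355]; 
m=(g<70).astype(np.uint8); n,l,st,ce=cv2.connectedComponentsWithStats(m); print(st,ce)
i=1+np.argmax(st[1:,4]); pts=np.argwhere(l==i)[:,::-1]+[330,175]
W=onplane(f,pts,0.082); mu=W.mean(0); u,sv,v=np.linalg.svd(W[:,:2]-mu[:2]); print('slot',mu,np.degrees(np.arctan2(v[0,1],v[0,0])), 2*sv/np.sqrt(len(W))*np.sqrt(3))
# box top rectangle: bright pixels
hsv=cv2.cvtColor(im,cv2.COLOR_BGR2HSV); b=((hsv[...,2]>170)&(hsv[...,1]<60)).astype(np.uint8); b[:,430:]=0; b[:120]=0;b[330:]=0
n,l,st,ce=cv2.connectedComponentsWithStats(b); i=1+np.argmax(st[1:,4]); cn=max(cv2.findContours((l==i).astype(np.uint8),0,1)[0],key=cv2.contourArea).reshape(-1,2)
W=onplane(f,cn,0.07)[:,:2]; r=cv2.minAreaRect((W*1000).astype(np.float32)); print(r)
E
```

```text
[[  0   0  25  22 530]
 [  9   7  10   5  20]] [[11.9434 10.5566]
 [13.5     9.    ]]
slot [ 0.5728 -0.128   0.082 ] -13.033994346612879 [0.0109 0.0019]
((558.278076171875, -200.1388702392578), (229.2520751953125, 89.58663940429688), 79.34391784667969)
```

View pics/c1.png

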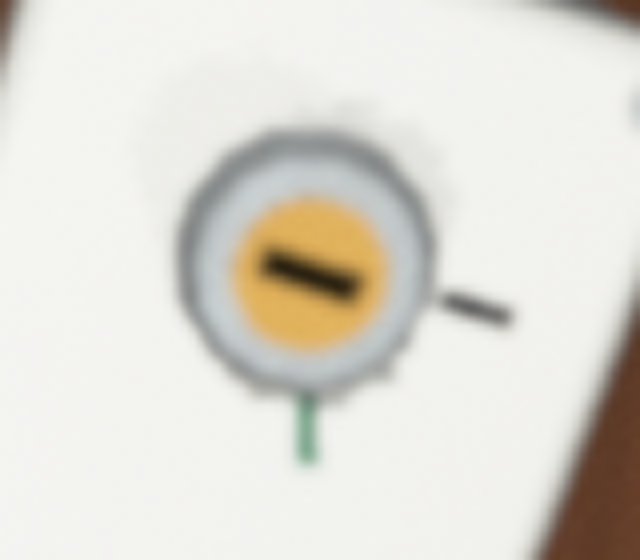

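Box centre, yaw (−10.7°) and slot agree within 2 mm. Now to the block.

```bash
python3 -m crank '[18,3,2,0,0,0,0.45, 58,9,8,0,0,0,0.45, 108,16,15,0,0,0,0.45, 160,23,22,0,0,0,0.45, 212,31,29,0,0,0,0.45, 264,39,36,0,0,0,0.45, 316,46,43,0,0,0,0.45, 356,52,48,0,0,0,0.45, 376,55,50,0,0,0,0.45, 376,55,50,0,0,0,0.45]'
python3 - <<'E'
from h import *
np.set_printoptions(precision=4,suppress=True)
f=eyes.grab_frame('wrist'); save(f,'w2'); s=P(); print(s['eef_pos'],s['tool_rot'])
for q in ('red_key_bow','yellow_key_bow','blue_key_bow','key_block'):
    print(q,[(np.round(d['at'],4),round(d['confidence'],2)) for d in eyes.pinpoint(f,q)][:5])
im=f['img'];hsv=cv2.cvtColor(im,cv2.COLOR_BGR2HSV)
for n,lo,hi in (('red',0,8),('yel',24,34),('blue',105,125)):
    m=((hsv[...,0]>=lo)&(hsv[...,0]<=hi)&(hsv[...,1]>170)&(hsv[...,2]>70)).astype(np.uint8)
    k,l,st,ce=cv2.connectedComponentsWithStats(m)
    for i in range(1,k):
        if st[i,4]>120:
            W=onplane(f,np.argwhere(l==i)[:,::-1],0.078)[:,:2]; r=cv2.minAreaRect((W*1000).astype(np.float32)); print(n,st[i],np.round(r[0],1),np.round(r[1],1),round(r[2],1))
E
```

```text
t: 3.6
eef_pos: [0.5566, 0.2498, 0.2062]
tool_rot: [-3.141, 0.0, 1.695]
ft_force: [-1.0, 0.6, 0.6]
opening: 0.0468
grasp_force: 0.0
[0.5567 0.249  0.2064] [-3.1415  0.0003  1.694 ]
red_key_bow [(array([0.5564, 0.2519, 0.0613]), 0.94), (array([0.7319, 0.2143, 0.0119]), 0.79)]
yellow_key_bow [(array([0.5664, 0.2013, 0.0611]), 0.6), (array([0.5575, 0.2507, 0.0174]), 0.35)]
blue_key_bow [(array([0.5726, 0.1517, 0.0627]), 0.68)]
key_block [(array([0.5653, 0.2013, 0.0001]), 0.97)]
red [ 227   16   58   60 1766] [492.4 363.3] [31.2 37.2] 59.3
red [317 172  10  36 278] [557.5 255.4] [ 7.9 31.3] 7.1
```

View pics/w2.png

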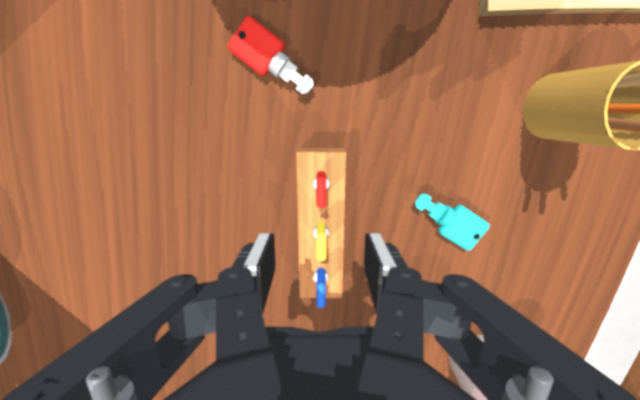

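The loose red key at (258,45) is lying down and is larger, so it is the decoy. The key in the block at (322,190) is the right one, and the turquoise key at (462,228) is lying flat. I'll lower to just above the bow and take one refining look.

```bash
python3 -m crank '[1,0,10,0,0,0,0.45, 2,1,30,0,0,0,0.45, 3,1,50,0,0,0,0.45, 4,1.5,70,0,0,0,0.45, 4,1.5,82,0,0,0,0.45, 4,1.5,86,0,0,0,0.45, 4,1.5,86,0,0,0,0.45, 4,1.5,86,0,0,0,0.45, 4,1.5,86,0,0,0,0.45, 4,1.5,86,0,0,0,0.45]'
python3 - <<'E'
from h import *
np.set_printoptions(precision=4,suppress=True)
f=eyes.grab_frame('wrist'); save(f,'w3'); s=P(); print(s['eef_pos'],s['tool_rot'],s['ft_force'])
for q in ('red_key_bow','red_key_bow','key_block'):
    print(q,[(np.round(d['at'],4),round(d['confidence'],2)) for d in eyes.pinpoint(f,q)][:5])
im=f['img'];hsv=cv2.cvtColor(im,cv2.COLOR_BGR2HSV)
m=(((hsv[...,0]<=8))&(hsv[...,1]>170)&(hsv[...,2]>70)).astype(np.uint8)
k,l,st,ce=cv2.connectedComponentsWithStats(m)
for i in range(1,k):
    if st[i,4]>120:
        W=onplane(f,np.argwhere(l==i)[:,::-1],0.078)[:,:2]; r=cv2.minAreaRect((W*1000).astype(np.float32)); print(st[i],np.round(r[0],1),np.round(r[1],1),round(r[2],1))
# predicted bow top corners for hypothesis
t=np.radians(97.1);ex=np.array([np.cos(t),np.sin(t)]);ey=np.array([-ex[1],ex[0]])
c=np.array([.5580,.2525]); print(px(f,[[*(c+a*ex*.014+b*ey*.0045),.078] for a in(-1,1) for b in (-1,1)]))
E
```

```text
t: 5.1
eef_pos: [0.558, 0.2536, 0.1205]
tool_rot: [3.141, -0.0, 1.694]
ft_force: [-0.4, -0.2, 0.1]
opening: 0.0467
grasp_force: 0.0
[0.5579 0.2536 0.1205] [ 3.1413 -0.0001  1.6943] [-0.2901  0.0123 -0.0309]
red_key_bow [(array([0.5557, 0.2518, 0.0598]), 0.86), (array([0.4806, 0.3733, 0.0086]), 0.72), (array([0.7347, 0.2171, 0.0109]), 0.62)]
red_key_bow [(array([0.5557, 0.2518, 0.0598]), 0.86), (array([0.4806, 0.3733, 0.0086]), 0.72), (array([0.7347, 0.2171, 0.0109]), 0.62)]
key_block [(array([0.5591, 0.2017, 0.0002]), 0.81)]
[ 188    0   81   67 3198] [498.7 359.7] [27.7 33.4] 59.4
[312 200  15  57 644] [557.2 257.6] [ 8.3 35.3] 6.7
[[326.8668 258.1886]
 [312.0081 258.195 ]
 [327.2033 214.5275]
 [311.6492 214.5343]]
```

View pics/w3.png

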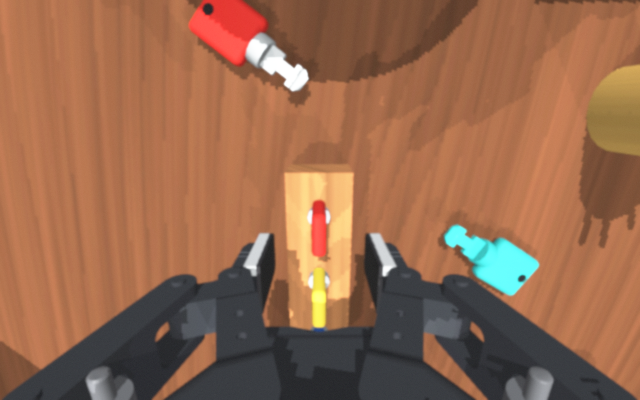

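The red bow spans cols 312–327 and rows 200–257, which matches the prediction for (0.558, 0.2534), right under the TCP. Descend and grip.

```bash
python3 -m crank '[0,0,12,0,0,0,0.45, 0,0,28,0,0,0,0.45, 0,0,42,0,0,0,0.45, 0,0,50,0,0,0,0.45, 0,0,50.5,0,0,0,0.45, 0,0,50.5,0,0,0,0.7, 0,0,50.5,0,0,0,1, 0,0,50.5,0,0,0,1, 0,0,50.5,0,0,0,1, 0,0,50.5,0,0,0,1]' 40
python3 - <<'E'
from h import *
np.set_printoptions(precision=4,suppress=True)
s=P(); print(s['eef_pos'],s['tool_rot'],s['ft_force'],s['wrist_torque'])
E
```

```text
t: 6.55
eef_pos: [0.5582, 0.2537, 0.0703]
tool_rot: [3.141, -0.0, 1.694]
ft_force: [0.7, 0.0, 6.4]
opening: 0.008
grasp_force: 42.8
[0.5582 0.2537 0.0703] [ 3.1407 -0.0001  1.6942] [0.6985 0.0156 6.4155] [-0.0448  0.1517 -0.0104]
```

```bash
python3 -m crank '[0,0,-2,0,0,0,1, 0,0,-6,0,0,0,1, 0,0,-12,0,0,0,1, 0,0,-20,0,0,0,1, 0,0,-30,0,0,0,1, 0,0,-45,0,0,0,1, 0,0,-62,0,0,0,1, 0,0,-80,0,0,0,1, 0,0,-95,0,0,0,1, 0,0,-100,0,0,0,1]'
python3 - <<'E'
from h import *
np.set_printoptions(precision=4,suppress=True)
f=eyes.grab_frame('wrist'); save(f,'w4'); s=P(); print(s['eef_pos'],s['tool_rot'],s['ft_force'],s['opening'])
print([(np.round(d['at'],4),round(d['confidence'],2)) for q in ('red_key_bow','red_key_tip') for d in eyes.pinpoint(f,q)])
f=eyes.grab_frame('side'); save(f,'s4')
print([(np.round(d['at'],4),round(d['confidence'],2)) for q in ('red_key_bow','red_key_tip') for d in eyes.pinpoint(f,q)])
uv=px(f,s['eef_pos'])[0]; print(uv)
x,y=map(int,uv); h=[cv2.resize(f['img'][max(y-50,0):y+50,max(x-50,0):x+50],(400,400)), cv2.resize(eyes.grab_frame('wrist')['img'],(640,400))[:,120:520]]
cv2.imwrite('pics/c4.png',np.hstack(h))
E
```

```text
t: 7.8
eef_pos: [0.5582, 0.2537, 0.171]
tool_rot: [3.14, -0.0, 1.694]
ft_force: [0.2, 0.2, -0.4]
opening: 0.0081
grasp_force: 42.1
[0.5582 0.2537 0.1709] [ 3.1403 -0.0002  1.6942] [-0.0857 -0.0641 -0.0359] 0.008253052657693473
[(array([0.4794, 0.3741, 0.0071]), 0.67), (array([0.7327, 0.2162, 0.0106]), 0.64), (array([0.5628, 0.2457, 0.1203]), 0.98), (array([0.5332, 0.3388, 0.0125]), 0.96), (array([0.6655, 0.2431, 0.0202]), 0.66)]
[(array([0.7341, 0.2101, 0.0085]), 0.71), (array([0.4754, 0.3724, 0.0098]), 0.57), (array([0.5581, 0.2552, 0.1582]), 0.38), (array([ 0.5726, -0.1302,  0.0813]), 0.33), (array([0.5378, 0.3378, 0.0153]), 0.97), (array([0.6688, 0.2433, 0.0121]), 0.64), (array([0.5575, 0.2517, 0.1097]), 0.4)]
[281.7643 263.75  ]
```

View pics/c4.png

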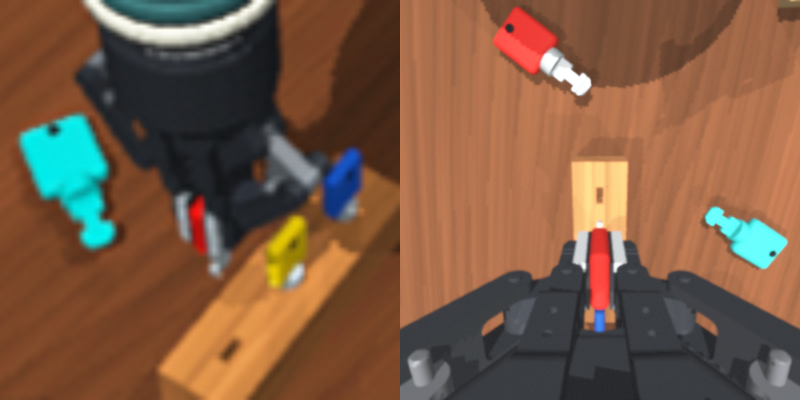

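```bash
cat >> h.py <<'E'
def slot(f,box,z,thr):
    x0,y0,x1,y1=box; g=cv2.cvtColor(f['img'],cv2.COLOR_BGR2GRAY)[y0:y1,x0:x1].astype(float)
    G=cv2.resize(g,None,fx=8,fy=8,interpolation=cv2.INTER_CUBIC)
    k,l,st,ce=cv2.connectedComponentsWithStats((G<thr).astype(np.uint8)); i=1+np.argmax(st[1:,4])
    p=(np.argwhere(l==i)[:,::-1]+.5)/8-.5+[x0,y0]
    W=onplane(f,p,z); r=cv2.minAreaRect((W[:,:2]*1000).astype(np.float32)); 
    return p.mean(0),W.mean(0)*1000,r
E
python3 - <<'E'
from h import *
np.set_printoptions(precision=4,suppress=True)
f=eyes.grab_frame('wrist')
g=cv2.cvtColor(f['img'],cv2.COLOR_BGR2GRAY)[180:206,312:330]; print(g.min(),np.median(g)); 
for t in (80,100,110): print(slot(f,(312,180,330,206),.036,t))
hsv=cv2.cvtColor(f['img'],cv2.COLOR_BGR2HSV)
m=((hsv[...,0]<=8)&(hsv[...,1]>150)&(hsv[...,2]>70)).astype(np.uint8); m[:150]=0
for v in range(225,310,8):
    c=np.flatnonzero(m[v]); print(v, c.min() if len(c) else None, c.max() if len(c) else None)
E
```

```text
110 202.0Traceback (most recent call last):
  File "<stdin>", line 5, in <module>
  File "h.py", line 18, in slot
    k,l,st,ce=cv2.connectedComponentsWithStats((G<thr).astype(np.uint8)); i=1+np.argmax(st[1:,4])
                                                                              ~~~~~~~~~^^^^^^^^^^
    return _wrapfunc(a, 'argmax', axis=axis, out=out, **kwds)
    return bound(*args, **kwds)
ValueError: attempt to get argmax of an empty sequence
```

```bash
python3 - <<'E'
from h import *
np.set_printoptions(precision=4,suppress=True)
f=eyes.grab_frame('wrist')
for t in (140,155): print(slot(f,(312,180,330,206),.036,t))
hsv=cv2.cvtColor(f['img'],cv2.COLOR_BGR2HSV)
m=((hsv[...,0]<=8)&(hsv[...,1]>150)&(hsv[...,2]>70)).astype(np.uint8); m[:150]=0
for v in range(225,310,12):
    c=np.flatnonzero(m[v]); print(v, c.min() if len(c) else None, c.max() if len(c) else None)
E
```

```text
(array([318.9327, 194.6014]), array([557.076 , 253.1092,  36.    ]), ((557.0941162109375, 253.00650024414062), (4.448361873626709, 12.00097370147705), 6.92597770690918))
(array([318.9858, 194.7002]), array([557.1343, 253.0225,  36.    ]), ((557.1622314453125, 252.9445037841797), (5.21290922164917, 13.067924499511719), 5.624033451080322))
225 None None
237 311 327
249 310 328
261 309 329
273 310 329
285 310 329
297 310 328
309 None None
```

Key is in hand and straight; the camera bias is about 1 mm (tool y), consistent for bow and slot. Carry the key to above the key switch, turning to its yaw.

```bash
python3 -m crank '[-15,-1,-4,0,0,-3,1, -55,-5,-10,0,0,-11,1, -105,-9,-15,0,0,-20,1, -157,-13,-19,0,0,-29,1, -209,-17,-19,0,0,-39,1, -261,-21,-19,0,0,-49,1, -313,-26,-19,0,0,-59,1, -355,-29,-19,0,0,-67,1, -376,-31,-19,0,0,-71.5,1, -380,-31.3,-19,0,0,-72.3,1]'
cat > k.py <<'E'
from h import *
np.set_printoptions(precision=4,suppress=True)
import sys
def disc(f):
    im=f['img'];hsv=cv2.cvtColor(im,cv2.COLOR_BGR2HSV)
    m=((hsv[...,0]>=14)&(hsv[...,0]<=26)&(hsv[...,1]>90)&(hsv[...,2]>120)).astype(np.uint8)
    x0,y0=map(int,px(f,[.5735,-.1275,.082])[0]); b=np.zeros_like(m); b[y0-35:y0+35,x0-35:x0+35]=1
    m=cv2.morphologyEx(m*b,cv2.MORPH_CLOSE,np.ones((5,5)))
    k,l,st,ce=cv2.connectedComponentsWithStats(m); i=1+np.argmax(st[1:,4])
    cn=max(cv2.findContours((l==i).astype(np.uint8),0,1)[0],key=cv2.contourArea).reshape(-1,2)
    W=onplane(f,cn,.082)[:,:2]*1000; c,r=cv2.minEnclosingCircle(W.astype(np.float32))
    return (x0,y0),st[i],c,r
f=eyes.grab_frame('wrist'); save(f,sys.argv[1]); s=P(); print(s['eef_pos'],s['tool_rot'],s['opening'],s['joint_positions'][5])
d=disc(f); print(d); x0,y0=map(int,px(f,[*np.array(d[2])/1000,.082])[0])
for t in (70,90): print(slot(f,(x0-12,y0-12,x0+13,y0+13),.082,t))
cv2.imwrite('pics/'+sys.argv[1]+'c.png',cv2.resize(f['img'][y0-70:y0+130,x0-100:x0+100],(500,500),interpolation=cv2.INTER_CUBIC))
E
python3 k.py w5
```

```text
t: 9.5
eef_pos: [0.5735, -0.1285, 0.1885]
tool_rot: [3.142, -0.0, 2.955]
ft_force: [-0.5, 0.4, -0.0]
opening: 0.0086
grasp_force: 41.9
[ 0.5735 -0.128   0.1886] [ 3.1415 -0.0003  2.9551] 0.00840342613450273 -0.17166109929671838
((319, 202), array([307, 191,  25,  23, 384], dtype=int32), (572.5745849609375, -127.97781372070312), 9.629376411437988)
(array([319.1271, 201.8053]), array([ 572.6422, -127.8679,   82.    ]), ((572.7262573242188, -127.88571166992188), (2.7146668434143066, 11.804132461547852), 79.28929138183594))
(array([319.146 , 201.7491]), array([ 572.6001, -127.8446,   82.    ]), ((572.6784057617188, -127.87577819824219), (3.2975478172302246, 12.327583312988281), 79.39610290527344))
```

View pics/w5c.png

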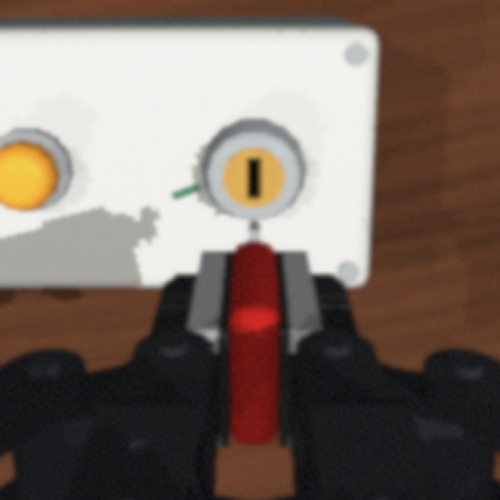

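The slot, at crop (254,178), lies in line with the blade at (254,232) and the bow. I'll check the in-hand key against the projected tool axis to remove the camera bias.

```bash
python3 - <<'E'
from h import *
np.set_printoptions(precision=2,suppress=True)
f=eyes.grab_frame('wrist'); s=P(); e=s['eef_pos']; im=f['img']
print(s['eef_pos'])
for d in (-.014,0,.02,.03,.058,.1066): print(d,px(f,e-[0,0,d])[0])
yaw=s['tool_rot'][2]; tx=np.array([np.cos(yaw),np.sin(yaw),0])
print('bow top ends',px(f,[e+[0,0,.0077]+.014*tx*k for k in(-1,1)]).ravel())
print('bow low far edge',px(f,[e-[0,0,.0263]+.014*tx])[0], 'collar front', px(f,[e-[0,0,.0343]+.008*tx])[0],'tip',px(f,[e-[0,0,.0583]+.0035*tx])[0])
hsv=cv2.cvtColor(im,cv2.COLOR_BGR2HSV)
m=((hsv[...,0]<=8)|(hsv[...,0]>172))&(hsv[...,1]>150)&(hsv[...,2]>60)
for v in range(222,316,6):
    c=np.flatnonzero(m[v,280:360])+280; print(v,(c.min(),c.max(),c.mean()) if len(c) else None)
g=cv2.cvtColor(im,cv2.COLOR_BGR2GRAY); print(g[210:232,310:331])
E
```

```text
[ 0.57 -0.13  0.19]
-0.014 [319.84 289.95]
0 [319.77 272.08]
0.02 [319.69 251.98]
0.03 [319.66 243.71]
0.058 [319.58 225.04]
0.1066 [319.5  202.79]
bow top ends [319.78 309.22 319.84 251.66]
bow low far edge [319.69 222.23] collar front [319.66 227.21] tip [319.59 219.74]
222 None
228 None
234 (np.int64(311), np.int64(328), np.float64(319.5))
240 (np.int64(311), np.int64(328), np.float64(319.5))
246 (np.int64(310), np.int64(329), np.float64(319.5))
252 (np.int64(310), np.int64(329), np.float64(319.5))
258 (np.int64(309), np.int64(330), np.float64(319.5))
264 (np.int64(310), np.int64(329), np.float64(319.5))
270 (np.int64(310), np.int64(329), np.float64(319.5))
276 (np.int64(310), np.int64(328), np.float64(319.0))
282 (np.int64(310), np.int64(329), np.float64(319.5))
288 (np.int64(310), np.int64(329), np.float64(319.5))
294 (np.int64(310), np.int64(328), np.float64(319.0))
300 (np.int64(310), np.int64(328), np.float64(319.0))
306 (np.int64(310), np.int64(328), np.float64(319.0))
312 None
[[188 184 180 179 176 166 147 133 127 126 133 151 170 177 181 182 184 186
  191 195 197]
 [189 186
[... 1160 characters left out ...]
9 240 239 238 230 216 195 186 187 202 223 235 239 239 240 240
  240 239 240]
 [240 239 240 239 239 237 230 216 196 189 191 203 223 235 239 239 240 239
  239 239 240]
 [239 239 239 239 237 231 221 199 181 174 174 187 212 227 234 237 238 239
  240 240 240]
 [240 239 235 228 222 209 182 153 135 132 134 146 171 195 214 225 233 238
  240 240 239]
 [239 234 221 192 170 146 119  95  87  83  84  94 115 136 157 186 216 232
  237 239 239]
 [235 224 190 140 104  85  69  56  55  54  55  59  68  81  98 130 174 216
  233 237 238]
 [218 195 147  93  61  48  49  46  48  47  49  48  53  56  64  87 132 182
  212 222 223]
 [153 134  97  64  45  44  44  47  45  45  47  48  46  47  52  66  94 127
  149 158 161]]
```

```bash
python3 -m crank '[0.5,0,6,0,0,0,1, 1,0.1,15,0,0,0,1, 1.4,0.2,25,0,0,0,1, 1.4,0.2,34,0,0,0,1, 1.4,0.2,41,0,0,0,1, 1.4,0.2,45,0,0,0,1, 1.4,0.2,47,0,0,0,1, 1.4,0.2,48.5,0,0,0,1, 1.4,0.2,49.5,0,0,0,1, 1.4,0.2,49.5,0,0,0,1]'
cat > st.py <<'E'
from h import *
s=P(); y=s['tool_rot'][2]; tx=np.array([np.cos(y),np.sin(y),0]); ty=np.array([np.sin(y),-np.cos(y),0]); F=s['ft_force']; e=s['eef_pos']
print('z %.1f yaw %.1f'%(e[2]*1e3,np.degrees(y)),'xy',np.round(e[:2]*1e3,2),'F tool x,y,up',np.round([F@tx,F@ty,F[2]],1),'M',np.round(s['wrist_torque'],3),'q6 %.2f t %.2f'%(s['joint_positions'][5],s['t']))
E
python3 st.py
```

```text
t: 10.85
eef_pos: [0.5724, -0.1271, 0.1394]
tool_rot: [-3.141, 0.0, 2.956]
ft_force: [0.0, -0.8, -0.5]
opening: 0.0086
grasp_force: 42.0
z 139.4 yaw 169.4 xy [ 572.39 -127.14] F tool x,y,up [-0.2 -0.8 -0.5] M [-0.405 -0.055 -0.016] q6 -0.17 t 10.85
```

```bash
python3 -m crank '[0,0,0.5,0,0,0,1, 0,0,1,0,0,0,1, 0,0,1.5,0,0,0,1, 0,0,2,0,0,0,1, 0,0,2.5,0,0,0,1, 0,0,3,0,0,0,1, 0,0,3.5,0,0,0,1, 0,0,4,0,0,0,1, 0,0,4,0,0,0,1, 0,0,4,0,0,0,1]'; python3 st.py
```

```text
t: 12.1
eef_pos: [0.5722, -0.1273, 0.1353]
tool_rot: [-3.141, 0.0, 2.956]
ft_force: [-0.8, -6.1, 3.1]
opening: 0.0087
grasp_force: 42.4
z 135.3 yaw 169.4 xy [ 572.23 -127.33] F tool x,y,up [-0.3 -6.2  3.1] M [-1.456  0.359 -0.006] q6 -0.17 t 12.10
```

Tip is in the slot; a 6 N side force says the slot lies toward −tool y. Shift that way.

```bash
python3 -m crank '[0,-0.1,0,0,0,0,1, 0,-0.2,0,0,0,0,1, 0,-0.3,0,0,0,0,1, 0,-0.4,0,0,0,0,1, 0,-0.5,0,0,0,0,1, 0,-0.6,0,0,0,0,1, 0,-0.7,0,0,0,0,1, 0,-0.7,0,0,0,0,1, 0,-0.7,0,0,0,0,1, 0,-0.7,0,0,0,0,1]'; python3 st.py
```

```text
t: 13.35
eef_pos: [0.5721, -0.1275, 0.1352]
tool_rot: [3.141, -0.0, 2.956]
ft_force: [-0.8, -3.6, 2.9]
opening: 0.0083
grasp_force: 42.4
z 135.2 yaw 169.4 xy [ 572.12 -127.54] F tool x,y,up [ 0.1 -3.7  2.9] M [-0.815  0.177 -0.012] q6 -0.17 t 13.35
```

```bash
python3 -m crank '[0,-0.3,0,0,0,0,1, 0,-0.6,0,0,0,0,1, 0,-0.9,0,0,0,0,1, 0,-0.9,0.5,0,0,0,1, 0,-0.9,1,0,0,0,1, 0,-0.9,1.5,0,0,0,1, 0,-0.9,2,0,0,0,1, 0,-0.9,2.5,0,0,0,1, 0,-0.9,3,0,0,0,1, 0,-0.9,3,0,0,0,1]'; python3 st.py
```

```text
t: 14.6
eef_pos: [0.5719, -0.1285, 0.1322]
tool_rot: [3.142, -0.0, 2.956]
ft_force: [-0.1, 0.1, -1.3]
opening: 0.0084
grasp_force: 41.9
z 132.2 yaw 169.4 xy [ 571.94 -128.47] F tool x,y,up [ 0.1  0.1 -1.3] M [ 0.03   0.049 -0.063] q6 -0.17 t 14.60
```

```bash
python3 -m crank '[0,0,1,0,0,0,1, 0,0,2,0,0,0,1, 0,0,3,0,0,0,1, 0,0,4,0,0,0,1, 0,0,5,0,0,0,1, 0,0,6,0,0,0,1, 0,0,7,0,0,0,1, 0,0,8,0,0,0,1, 0,0,9,0,0,0,1, 0,0,9,0,0,0,1]'; python3 st.py
```

```text
t: 15.85
eef_pos: [0.572, -0.1285, 0.1232]
tool_rot: [3.142, -0.0, 2.956]
ft_force: [-0.0, -0.3, -0.5]
opening: 0.0084
grasp_force: 41.9
z 123.2 yaw 169.4 xy [ 571.96 -128.48] F tool x,y,up [-0.  -0.3 -0.5] M [-0.041  0.099 -0.014] q6 -0.17 t 15.85
```

```bash
python3 -m crank '[0,0,1,0,0,0,1, 0,0,2,0,0,0,1, 0,0,3,0,0,0,1, 0,0,4,0,0,0,1, 0,0,5,0,0,0,1, 0,0,5.5,0,0,0,1, 0,0,6,0,0,0,1, 0,0,6.5,0,0,0,1, 0,0,7,0,0,0,1, 0,0,7,0,0,0,1]'; python3 st.py
```

```text
t: 17.1
eef_pos: [0.572, -0.1285, 0.1163]
tool_rot: [-3.142, 0.0, 2.956]
ft_force: [-1.2, 0.3, 0.3]
opening: 0.0083
grasp_force: 42.3
z 116.3 yaw 169.4 xy [ 571.96 -128.49] F tool x,y,up [1.3 0.1 0.3] M [ 0.067  0.278 -0.033] q6 -0.17 t 17.10
```

```bash
python3 -m crank '[0,0,0.2,0,0,0,1, 0,0,0.4,0,0,0,1, 0,0,0.6,0,0,0,1, 0,0,0.8,0,0,0,1, 0,0,1,0,0,0,1, 0,0,1.2,0,0,0,1, 0,0,1.3,0,0,0,1, 0,0,1.3,0,0,0,1, 0,0,1.3,0,0,0,1, 0,0,1.3,0,0,0,1]'; python3 st.py
```

```text
t: 18.35
eef_pos: [0.572, -0.1285, 0.1161]
tool_rot: [-3.141, 0.001, 2.956]
ft_force: [-6.7, 1.7, 17.3]
opening: 0.0087
grasp_force: 44.7
z 116.1 yaw 169.4 xy [ 572.04 -128.51] F tool x,y,up [ 6.9  0.4 17.3] M [0.396 1.438 0.002] q6 -0.17 t 18.35
```

Home: the collar is on the face, with contact at z≈116.1 as expected. Ease the push and start turning clockwise.

```bash
python3 -m crank '[0,0,-0.5,0,0,0,1, 0,0,-1,0,0,0,1, 0,0,-1,0,0,4,1, 0,0,-1,0,0,8,1, 0,0,-1,0,0,13,1, 0,0,-1,0,0,18,1, 0,0,-1,0,0,24,1, 0,0,-1,0,0,30,1, 0,0,-1,0,0,36,1, 0,0,-1,0,0,40,1]'; python3 st.py
```

```text
t: 19.6
eef_pos: [0.5724, -0.1279, 0.1163]
tool_rot: [3.14, -0.0, 2.256]
ft_force: [-0.9, 4.7, 4.9]
opening: 0.0086
grasp_force: 42.8
z 116.3 yaw 129.2 xy [ 572.37 -127.89] F tool x,y,up [4.2 2.3 4.9] M [ 1.18   0.005 -0.017] q6 0.53 t 19.60
```

```bash
python3 -m crank '[0.2,0.2,0,0,0,3,1, 0.4,0.3,0,0,0,6,1, 0.5,0.4,0,0,0,10,1, 0.5,0.4,0,0,0,14,1, 0.5,0.4,0,0,0,18,1, 0.5,0.4,0,0,0,22,1, 0.5,0.4,0,0,0,25,1, 0.5,0.4,0,0,0,28,1, 0.5,0.4,0,0,0,28,1, 0.5,0.4,0,0,0,28,1]'; python3 st.py
```

```text
t: 20.85
eef_pos: [0.5727, -0.1277, 0.1163]
tool_rot: [3.14, -0.0, 1.771]
ft_force: [4.4, 3.6, 3.9]
opening: 0.0087
grasp_force: 42.5
z 116.3 yaw 101.5 xy [ 572.68 -127.68] F tool x,y,up [2.7 5.  3.9] M [ 0.908 -0.892 -0.021] q6 1.01 t 20.85
```

```bash
python3 -m crank '[0.2,0.3,0,0,0,0,1, 0.4,0.6,0,0,0,1,1, 0.5,0.8,0,0,0,2,1, 0.5,0.8,0,0,0,3,1, 0.5,0.8,0,0,0,4,1, 0.5,0.8,0,0,0,5,1, 0.5,0.8,0,0,0,5,1, 0.5,0.8,0,0,0,5,1, 0.5,0.8,0,0,0,5,1, 0.5,0.8,0,0,0,5,1]'; python3 st.py
```

```text
t: 22.1
eef_pos: [0.5729, -0.1275, 0.1163]
tool_rot: [3.141, 0.001, 1.682]
ft_force: [1.5, 0.5, 5.6]
opening: 0.0084
grasp_force: 43.0
z 116.3 yaw 96.4 xy [ 572.86 -127.54] F tool x,y,up [0.3 1.6 5.6] M [ 0.167 -0.361 -0.015] q6 1.10 t 22.10
```

```bash
python3 -m crank '[0,0,0,0,0,0.5,1, 0,0,0,0,0,1,1, 0,0,0,0,0,1.5,1, 0,0,0,0,0,2,1, 0,0,0,0,0,2.5,1, 0,0,0,0,0,3,1, 0,0,0,0,0,3.5,1, 0,0,0,0,0,4,1, 0,0,0,0,0,4,1, 0,0,0,0,0,4,1]'; python3 st.py
```

```text
t: 23.35
eef_pos: [0.5729, -0.1275, 0.1162]
tool_rot: [3.141, 0.001, 1.612]
ft_force: [1.9, 1.0, 5.5]
opening: 0.0084
grasp_force: 42.9
z 116.2 yaw 92.4 xy [ 572.93 -127.55] F tool x,y,up [1.  1.9 5.5] M [ 0.182 -0.475  0.07 ] q6 1.17 t 23.35
```

```bash
python3 -m crank '[0,0,0,0,0,0.3,1, 0,0,0,0,0,0.6,1, 0,0,0,0,0,0.9,1, 0,0,0,0,0,1.2,1, 0,0,0,0,0,1.5,1, 0,0,0,0,0,1.8,1, 0,0,0,0,0,2,1, 0,0,0,0,0,2,1, 0,0,0,0,0,2,1, 0,0,0,0,0,2,1]'; python3 st.py
```

```text
t: 24.6
eef_pos: [0.573, -0.1275, 0.1163]
tool_rot: [3.141, 0.001, 1.578]
ft_force: [2.8, 1.4, 6.1]
opening: 0.0085
grasp_force: 42.8
z 116.3 yaw 90.4 xy [ 573.01 -127.49] F tool x,y,up [1.3 2.8 6.1] M [ 0.231 -0.57   0.06 ] q6 1.21 t 24.60
```

```bash
python3 -m crank '[0,0,0,0,0,0.4,1, 0,0,0,0,0,0.8,1, 0,0,0,0,0,1.2,1, 0,0,0,0,0,1.6,1, 0,0,0,0,0,2,1, 0,0,0,0,0,2.4,1, 0,0,0,0,0,2.8,1, 0,0,0,0,0,3,1, 0,0,0,0,0,3,1, 0,0,0,0,0,3,1]'; python3 st.py
python3 - <<'E'
from h import *
f=eyes.grab_frame('wrist'); save(f,'w6'); x,y=map(int,px(f,[.5725,-.1275,.082])[0]); print(x,y)
cv2.imwrite('pics/w6c.png',cv2.resize(f['img'][y-70:y+90,x-80:x+80],(560,560),interpolation=cv2.INTER_CUBIC))
E
```

```text
t: 25.85
eef_pos: [0.5731, -0.1275, 0.1163]
tool_rot: [3.141, 0.001, 1.525]
ft_force: [3.4, 1.3, 4.7]
opening: 0.0086
grasp_force: 42.9
z 116.3 yaw 87.4 xy [ 573.07 -127.5 ] F tool x,y,up [1.4 3.4 4.7] M [ 0.176 -0.692  0.219] q6 1.26 t 25.85
318 240
```

Torque rose from 0.06 to 0.22 N m, so the clockwise stop is reached. Hold there for over a second.

```bash
python3 -m crank '[0,0,0,0,0,0,1, 0,0,0,0,0,0,1, 0,0,0,0,0,0,1, 0,0,0,0,0,0,1, 0,0,0,0,0,0,1, 0,0,0,0,0,0,1, 0,0,0,0,0,0,1, 0,0,0,0,0,0,1, 0,0,0,0,0,0,1, 0,0,0,0,0,0,1]'; python3 st.py
```

```text
t: 27.15
eef_pos: [0.5731, -0.1275, 0.1163]
tool_rot: [3.141, 0.001, 1.525]
ft_force: [3.6, 0.5, 5.1]
opening: 0.0086
grasp_force: 42.9
z 116.3 yaw 87.4 xy [ 573.07 -127.51] F tool x,y,up [0.6 3.5 5.1] M [ 0.147 -0.708  0.246] q6 1.26 t 27.15
```

View pics/w6c.png

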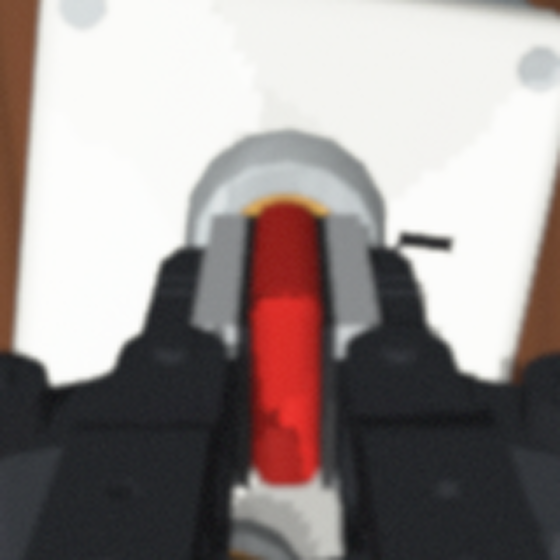

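The wrist crop shows the key (285,340) turned square to the bezel, with the black upright mark at (425,242) about 80° away. Now turn back.

```bash
python3 -m crank '[0,0,0,0,0,-4,1, 0,0,0,0,0,-9,1, -0.1,-0.1,0,0,0,-15,1, -0.3,-0.2,0,0,0,-22,1, -0.4,-0.3,0,0,0,-29,1, -0.6,-0.4,0,0,0,-36,1, -0.8,-0.4,0,0,0,-43,1, -1,-0.5,0,0,0,-50,1, -1.1,-0.6,0,0,0,-56,1, -1.2,-0.6,0,0,0,-60,1]'; python3 st.py
```

```text
t: 28.4
eef_pos: [0.5719, -0.1282, 0.1162]
tool_rot: [3.141, -0.0, 2.575]
ft_force: [0.4, 4.6, 8.1]
opening: 0.0086
grasp_force: 43.3
z 116.2 yaw 147.6 xy [ 571.94 -128.16] F tool x,y,up [2.1 4.1 8.1] M [ 0.924 -0.122 -0.029] q6 0.21 t 28.40
```

```bash
python3 -m crank '[0.1,0.2,0,0,0,-3,1, 0.2,0.4,0,0,0,-7,1, 0.4,0.6,0,0,0,-11,1, 0.4,0.7,0,0,0,-15,1, 0.4,0.7,0,0,0,-18,1, 0.4,0.7,0,0,0,-20,1, 0.4,0.7,0,0,0,-22,1, 0.4,0.7,0,0,0,-23,1, 0.4,0.7,0,0,0,-23,1, 0.4,0.7,0,0,0,-23,1]'; python3 st.py
```

```text
t: 29.65
eef_pos: [0.5718, -0.1283, 0.1162]
tool_rot: [-3.14, -0.0, 2.973]
ft_force: [-2.5, -2.5, 7.6]
opening: 0.0082
grasp_force: 43.1
z 116.2 yaw 170.4 xy [ 571.83 -128.3 ] F tool x,y,up [ 2.  -2.9  7.6] M [-0.626  0.243 -0.073] q6 -0.19 t 29.65
```

```bash
python3 -m crank '[0,-0.2,0,0,0,-0.5,1, 0,-0.4,0,0,0,-1,1, 0,-0.5,0,0,0,-1.5,1, 0,-0.5,0,0,0,-2,1, 0,-0.5,0,0,0,-2.5,1, 0,-0.5,0,0,0,-3,1, 0,-0.5,0,0,0,-3.5,1, 0,-0.5,0,0,0,-4,1, 0,-0.5,0,0,0,-4,1, 0,-0.5,0,0,0,-4,1]'; python3 st.py
```

```text
t: 30.9
eef_pos: [0.5718, -0.1285, 0.1162]
tool_rot: [-3.141, -0.0, 3.043]
ft_force: [-1.0, -0.8, 6.5]
opening: 0.0088
grasp_force: 43.2
z 116.2 yaw 174.4 xy [ 571.81 -128.5 ] F tool x,y,up [ 0.9 -0.9  6.5] M [-0.136  0.114 -0.086] q6 -0.26 t 30.90
```

```bash
python3 -m crank '[0,0,0,0,0,-0.5,1, 0,0,0,0,0,-1,1, 0,0,0,0,0,-1.5,1, 0,0,0,0,0,-2,1, 0,0,0,0,0,-2.5,1, 0,0,0,0,0,-3,1, 0,0,0,0,0,-3.5,1, 0,0,0,0,0,-4,1, 0,0,0,0,0,-4,1, 0,0,0,0,0,-4,1]'; python3 st.py
```

```text
t: 32.15
eef_pos: [0.5718, -0.1286, 0.1162]
tool_rot: [-3.14, -0.0, 3.113]
ft_force: [0.0, -0.4, 7.0]
opening: 0.0085
grasp_force: 43.2
z 116.2 yaw 178.4 xy [ 571.8  -128.56] F tool x,y,up [-0.  -0.4  7. ] M [-0.252  0.129 -0.105] q6 -0.33 t 32.15
```

```bash
python3 -m crank '[0,0,0,0,0,-0.3,1, 0,0,0,0,0,-0.6,1, 0,0,0,0,0,-0.9,1, 0,0,0,0,0,-1.2,1, 0,0,0,0,0,-1.5,1, 0,0,0,0,0,-1.8,1, 0,0,0,0,0,-2,1, 0,0,0,0,0,-2,1, 0,0,0,0,0,-2,1, 0,0,0,0,0,-2,1]'; python3 st.py
```

```text
t: 33.4
eef_pos: [0.5718, -0.1286, 0.1162]
tool_rot: [-3.14, -0.0, -3.136]
ft_force: [-0.6, -0.9, 7.2]
opening: 0.0083
grasp_force: 43.2
z 116.2 yaw -179.7 xy [ 571.8  -128.63] F tool x,y,up [ 0.6 -0.9  7.2] M [-0.29   0.127 -0.237] q6 -0.37 t 33.40
```

The upright stop is felt (−0.24 N m). Centre the key in its play and draw gently.

```bash
python3 -m crank '[0,0,0,0,0,2,1, 0,0,0,0,0,5,1, 0,0,0,0,0,8,1, 0,0,0,0,0,10,1, 0,0,0,0,0,10.3,1, 0,0,-0.7,0,0,10.3,1, 0,0,-1.4,0,0,10.3,1, 0,0,-2,0,0,10.3,1, 0,0,-2.5,0,0,10.3,1, 0,0,-2.5,0,0,10.3,1]'; python3 st.py
```

```text
t: 34.65
eef_pos: [0.5719, -0.1281, 0.1185]
tool_rot: [3.142, -0.0, 2.968]
ft_force: [0.2, -0.6, -0.4]
opening: 0.0086
grasp_force: 42.1
z 118.5 yaw 170.1 xy [ 571.94 -128.05] F tool x,y,up [-0.3 -0.5 -0.4] M [-0.054  0.018  0.025] q6 -0.19 t 34.65
```

Free. Draw on through the plate, gently.

```bash
python3 -m crank '[0,0,-1,0,0,0.3,1, 0,0,-2,0,0,0.6,1, 0,0,-3,0,0,0.6,1, 0,0,-4,0,0,0.6,1, 0,0,-5,0,0,0.6,1, 0,0,-6,0,0,0.6,1, 0,0,-7,0,0,0.6,1, 0,0,-8,0,0,0.6,1, 0,0,-9,0,0,0.6,1, 0,0,-9,0,0,0.6,1]'; python3 st.py
```

```text
t: 35.9
eef_pos: [0.572, -0.1281, 0.1276]
tool_rot: [3.142, 0.0, 2.958]
ft_force: [0.3, 0.6, 0.3]
opening: 0.0081
grasp_force: 42.1
z 127.6 yaw 169.5 xy [ 571.99 -128.08] F tool x,y,up [-0.2  0.6  0.3] M [-0.021 -0.005 -0.026] q6 -0.18 t 35.90
```

```bash
python3 -m crank '[0,0,-2,0,0,0,1, 0,0,-4,0,0,0,1, 0,0,-7,0,0,0,1, 0,0,-10,0,0,0,1, 0,0,-14,0,0,0,1, 0,0,-20,0,0,0,1, 0,0,-30,0,0,0,1, 0,0,-42,0,0,0,1, 0,0,-54,0,0,0,1, 0,0,-60,0,0,0,1]'; python3 st.py; python3 k.py w7
```

```text
t: 37.15
eef_pos: [0.5722, -0.1282, 0.1886]
tool_rot: [-3.141, 0.001, 2.958]
ft_force: [-0.1, 0.3, 0.3]
opening: 0.0083
grasp_force: 42.1
z 188.6 yaw 169.5 xy [ 572.22 -128.17] F tool x,y,up [0.2 0.2 0.3] M [ 0.01  -0.002  0.017] q6 -0.18 t 37.15
[ 0.5723 -0.1282  0.1889] [-3.1413  0.0015  2.9579] 0.008513366614509991 -0.17553415094689312
((319, 204), array([307, 192,  24,  23, 379], dtype=int32), (572.6514892578125, -127.93257141113281), 9.615880966186523)
(array([318.8743, 203.1757]), array([ 572.6151, -127.9874,   82.    ]), ((572.6009521484375, -127.98641204833984), (2.5167858600616455, 11.841490745544434), 79.48262023925781))
(array([318.9334, 203.1985]), array([ 572.644 , -127.9447,   82.    ]), ((572.6653442382812, -127.94657135009766), (3.022216320037842, 12.366989135742188), 79.47460174560547))
```

The plug is upright again: slot at 79.4°, same as before. Carry the key back over its own slot.

```bash
python3 -m crank '[4,18,0,0,0,4,1, 13,58,0,0,0,12,1, 24,108,0,0,0,21,1, 36,160,0,0,0,31,1, 47,212,0,0,0,41,1, 59,264,0,0,0,51,1, 70,314,4,0,0,61,1, 79,354,12,0,0,69,1, 83,371,17,0,0,72,1, 83.3,373,18,0,0,72.4,1]'; python3 st.py
python3 - <<'E'
from h import *
f=eyes.grab_frame('wrist'); save(f,'w8'); print(P()['eef_pos'],P()['tool_rot'])
for t in (140,155): print(slot(f,(308,180,334,206),.036,t))
hsv=cv2.cvtColor(f['img'],cv2.COLOR_BGR2HSV)
m=((hsv[...,0]<=8)&(hsv[...,1]>150)&(hsv[...,2]>70)).astype(np.uint8); m[:150]=0
for v in range(225,310,12):
    c=np.flatnonzero(m[v]); print(v, c.min() if len(c) else None, c.max() if len(c) else None)
cv2.imwrite('pics/w8c.png',cv2.resize(f['img'][150:330,230:410],(540,540),interpolation=cv2.INTER_CUBIC))
E
```

```text
t: 38.45
eef_pos: [0.5577, 0.2548, 0.1689]
tool_rot: [-3.141, 0.0, 1.696]
ft_force: [-0.2, -0.0, 0.2]
opening: 0.0087
grasp_force: 41.9
z 168.9 yaw 97.2 xy [557.73 254.77] F tool x,y,up [-0.  -0.2  0.2] M [-0.036 -0.003 -0.   ] q6 1.74 t 38.45
[0.55796853 0.25409187 0.16906606] [-3.14084106e+00  2.31230368e-04  1.69552772e+00]
(array([318.70526224, 196.17767483]), array([557.09549571, 252.95614644,  36.        ]), ((557.0523681640625, 252.91458129882812), (4.2911810874938965, 12.007346153259277), 4.822638034820557))
(array([318.79557399, 196.20877988]), array([557.17914748, 252.93561456,  36.        ]), ((557.1845092773438, 252.88177490234375), (5.144036293029785, 13.089101791381836), 4.799910068511963))
225 None None
237 311 328
249 310 328
261 309 329
273 310 329
285 310 329
297 310 328
309 None None
```

View pics/w8c.png

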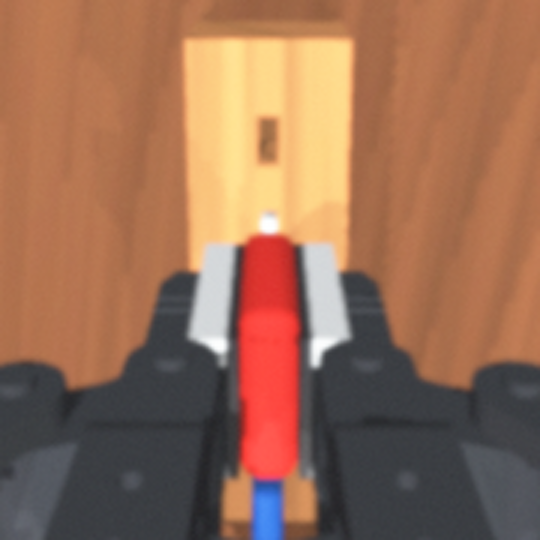

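The slot at crop (268,140) lies in line with the blade and bow (268,225). Descend to just inside the slot mouth.

```bash
python3 -m crank '[0,0,10,0,0,0,1, -0.3,0,25,0,0,0,1, -0.5,0,42,0,0,0,1, -0.5,0,57,0,0,0,1, -0.5,0,67,0,0,0,1, -0.5,0,72,0,0,0,1, -0.5,0,75,0,0,0,1, -0.5,0,77,0,0,0,1, -0.5,0,78.5,0,0,0,1, -0.5,0,78.5,0,0,0,1]'; python3 st.py
```

```text
t: 39.75
eef_pos: [0.5583, 0.2534, 0.091]
tool_rot: [3.142, -0.0, 1.694]
ft_force: [-0.2, 0.3, 0.2]
opening: 0.0082
grasp_force: 41.9
z 91.0 yaw 97.1 xy [558.27 253.41] F tool x,y,up [ 0.3 -0.1  0.2] M [-0.024  0.008  0.014] q6 1.74 t 39.75
```

No contact at 3 mm in. Continue.

```bash
python3 -m crank '[0,0,1,0,0,0,1, 0,0,2,0,0,0,1, 0,0,3,0,0,0,1, 0,0,4,0,0,0,1, 0,0,5,0,0,0,1, 0,0,6,0,0,0,1, 0,0,7,0,0,0,1, 0,0,8,0,0,0,1, 0,0,9,0,0,0,1, 0,0,9,0,0,0,1]'; python3 st.py
```

```text
t: 41.0
eef_pos: [0.5582, 0.2534, 0.0819]
tool_rot: [-3.141, 0.0, 1.694]
ft_force: [0.6, 0.5, -0.2]
opening: 0.0085
grasp_force: 41.9
z 81.9 yaw 97.1 xy [558.22 253.36] F tool x,y,up [ 0.4  0.7 -0.2] M [-0.012 -0.005  0.002] q6 1.74 t 41.00
```

```bash
python3 -m crank '[0,0,1.5,0,0,0,1, 0,0,3,0,0,0,1, 0,0,4.5,0,0,0,1, 0,0,6,0,0,0,1, 0,0,7.5,0,0,0,1, 0,0,9,0,0,0,1, 0,0,10.3,0,0,0,1, 0,0,11.3,0,0,0,1, 0,0,11.8,0,0,0,1, 0,0,12.2,0,0,0,1]'; python3 st.py
```

```text
t: 42.25
eef_pos: [0.5583, 0.2534, 0.0703]
tool_rot: [3.141, -0.0, 1.694]
ft_force: [-2.9, -0.7, 10.6]
opening: 0.0086
grasp_force: 43.6
z 70.3 yaw 97.1 xy [558.3 253.4] F tool x,y,up [-0.4 -3.  10.6] M [-0.31   0.759 -0.065] q6 1.74 t 42.25
```

Seated on the block (10 N at z = 70.3). Ease off, open and retreat.

```bash
python3 -m crank '[0,0,-0.3,0,0,0,1, 0,0,-0.5,0,0,0,0.85, 0,0,-0.5,0,0,0,0.7, 0,0,-0.5,0,0,0,0.55, 0,0,-0.5,0,0,0,0.5, 0,0,-0.5,0,0,0,0.5, 0,0,-8,0,0,0,0.5, 0,0,-25,0,0,0,0.5, 0,0,-40,0,0,0,0.5, 0,0,-50,0,0,0,0.5]'; python3 st.py
```

```text
t: 43.5
eef_pos: [0.5585, 0.2535, 0.121]
tool_rot: [3.141, -0.0, 1.694]
ft_force: [-0.1, 0.3, -0.7]
opening: 0.0425
grasp_force: 0.0
z 121.0 yaw 97.1 xy [558.54 253.48] F tool x,y,up [ 0.3 -0.1 -0.7] M [-0.031 -0.012 -0.045] q6 1.74 t 43.50
```

```bash
python3 -m crank '[0,0,-20,0,0,0,0.5, 0,0,-45,0,0,0,0.5, 0,0,-70,0,0,0,0.5, 0,0,-80,0,0,0,0.5, 0,0,-86,0,0,0,0.5, 0,0,-86,0,0,0,0.5, 0,0,-86,0,0,0,0.5, 0,0,-86,0,0,0,0.5, 0,0,-86,0,0,0,0.5, 0,0,-86,0,0,0,0.5]'; python3 st.py; python3 - <<'E'
from h import *
f=eyes.grab_frame('wrist'); print([(np.round(d['at'],4),round(d['confidence'],2)) for q in ('red_key_bow','yellow_key_bow','blue_key_bow') for d in eyes.pinpoint(f,q)])
s=eyes.grab_frame('side')
print([(np.round(d['at'],4),round(d['confidence'],2)) for d in eyes.pinpoint(s,'red_key_bow')])
cv2.imwrite('pics/w9.png',np.hstack([cv2.resize(f['img'][100:330,230:420],(400,484),interpolation=cv2.INTER_CUBIC),cv2.resize(s['img'][220:341,250:350],(400,484),interpolation=cv2.INTER_CUBIC)]))
E
```

```text
t: 44.75
eef_pos: [0.5582, 0.2534, 0.2057]
tool_rot: [-3.141, 0.0, 1.694]
ft_force: [0.6, -0.2, -0.6]
opening: 0.0425
grasp_force: 0.0
z 205.7 yaw 97.1 xy [558.22 253.37] F tool x,y,up [-0.3  0.6 -0.6] M [-0.021  0.017  0.001] q6 1.74 t 44.75
[(array([0.7278, 0.2131, 0.0125]), 0.98), (array([0.4784, 0.3747, 0.01  ]), 0.84), (array([0.557 , 0.253 , 0.0607]), 0.79), (array([0.5668, 0.2018, 0.0609]), 0.78), (array([0.5611, 0.2471, 0.0154]), 0.6), (array([0.5731, 0.1487, 0.0588]), 0.95)]
[(array([0.476 , 0.375 , 0.0106]), 0.89), (array([0.7292, 0.2092, 0.0112]), 0.75), (array([0.562 , 0.2525, 0.0589]), 0.59), (array([0.5644, 0.1997, 0.0643]), 0.54)]
```

View pics/w9.png

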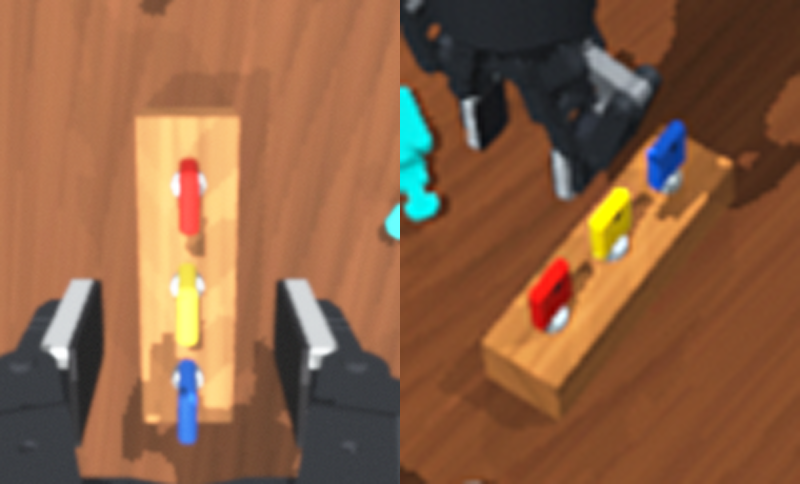

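The red key stands fully down in its own slot (left crop (188,195), right crop (550,295)). Its bow is 61 mm high as before, and the other keys are untouched. Handing in.

```bash
python3 -c "
from plant import order; print(order.job_done())"
```

```text
the job is handed in; nothing more can be done
None
```

The job is handed in: the red key went home in the switch, was turned clockwise to its stop and held for over a second, then turned back upright, drawn out and seated in its own slot, at about 45 s with the other keys, jar and emergency stop untouched.

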